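Count to the third gap of the tooling rack and push the press anvil home

ROBOT

A 6-joint arm with a two-finger parallel gripper is mounted at the origin on the work surface. World frame = base frame: x ahead of the robot, y to its left, z up, the work surface at z = 0. Lengths are in m, angles in degrees, forces in N, time in s.
With the tool pointing down it reaches from about 0.4 to 0.825 m from the base axis. Payload 7 kg.
Tool frame: the origin (TCP) lies on the centre line of the jaws, within the pads' length; the fingertips stand 11 mm ahead of it and the grasp point (between the pads) lies 8 mm behind it; z points along the fingers, y is the direction in which the jaws open and shut (so a half turn about z gives the same grasp; the last joint's range is limited). The gripper opens to 88 mm and grips with 3 to 60 N. Pads are 19 mm wide; open, the fingers measure 130 mm over their backs; the gripper's body (78 mm by 193 mm) begins 47 mm behind the grasp point.
Start: joints at [93.627, 20.546, 0.682, 0, -70.136, -16.507], TCP at [0.15, 0.658, 0.238] pointing down, gripper open.
Joint ranges: [-176.03, 176.03], [-82.01, 121.73], [-58.28, 71.71], [-173.87, 95.51], [-174.79, -0.11], [-173.66, 173.66]. Speed limits (degrees/s): [136.94, 136.94, 172.46, 180, 180, 180].

INTERFACE

Orientations are given as [roll, pitch, yaw] about the fixed x, y, z axes, in that order (R = Rz(yaw) Ry(pitch) Rx(roll)).
In Python, from plant import ctrl, cams, order gives the robot as it stands.
- The arm moves only by the tool jog_arm, never from a script. Its argument "motion" is a list of rows, each an object with "offset": the shift along the tool's x, y, z in mm, a list of three; "roll": the turn about the tool's z in rad; "hand": the finger opening in mm, from 0 to 87.6. A call has 1 to 20 rows; each row is the pose to reach, as a shift and turn from the pose commanded when the call began, along the tool's axes at that moment; what a row does not reach only later rows make up. A row lasts 1/12 s, in which the tool goes at most 41.7 mm and 7.16 degrees, less where a joint would pass 70% of its speed; a pose out of reach is approached as far as the arm can. A call with a gripper value outside its range is refused whole. The fingers move at their own pace and stop on an object; the grip force is fixed at half the most. Time passes only in rows, so rows that repeat a pose let the fingers close. It gives the time, the measured TCP pose, the force and the opening at its end, in the units of the state.
- ctrl.get_obs(): the state, without advancing time (a new reading comes with each control period).
- cams.snapshot(name): name is "scene" or "top"; returns a dict with "img" (384x512x3 uint8, red, green, blue), "K" (3x3 intrinsics, pixels), "cam_to_world" (4x4, takes a point from camera to world coordinates). Camera axes: x right, y down, z forward; pixel columns grow to the right and rows downward; lengths in m; the calibration is good to about 2 mm. A picture is of the moment at which its call begins. There is no depth.
- order.close_job(): hands the job in, once; it reports no verdict.
The state is a dict: "clock": time; "joint_pos": joint angles; "qvel": joint speeds; "tau": joint torques, N m; "tool_pos": TCP position; "orientation": TCP orientation; "force": force on the tool from outside, world axes, zero at the start; "moment": the same for the moment, N m; "opening": finger opening in m.
Only numpy, scipy, OpenCV 4.12 (cv2) and the standard library are available. Lean on these libraries where they do the work, as an engineer would, in place of code of your own. Each camera call takes 0.05 s, during which the arm holds its last target. There are 200 camera calls.

TASK

With the fingers closed, press a fingertip lightly onto the sprung rail along the top of the divider rack and run it along, starting at the end with the tall post and counting the gaps as you pass: first, second, third, without pressing the rail beyond the third. Then lift off and push the round press anvil across the bench into that third gap until it is fully home against the back wall, standing flat. Do not pick the anvil up, do not disturb the other things on the bench or in the rack, and finish clear of everything.

Things in the scene. Friction and masses are not known exactly. Their poses are not given: they have to be found in the camera images.
- rack: Fixed bare-aluminium divider rack, 354 mm long, like a comb with six equal gaps open toward the robot. Origin on the bench under mid-length; x points into the gaps (away from the robot), y along the rack, z up; turned up to 9 degrees. Beyond each end is a foot 34 by 34 by 8 mm centred at x = 0, y = -194 or 194 mm. Gaps are counted whether or not they already hold something.
- gap_floor (a point): A point of the rack, the same as its origin and with its axes. Fins 6 mm thick, 40 mm high, rounded in front, stand at y = -174, -116, -58, 0, 58, 116, 174 mm from x = -18 to 18 mm; so the gaps are 52 mm wide, centred at y = -145, -87, -29, 29, 87, 145 mm, the bare bench as floor. Back wall from x = 18 to 30 mm, 36 mm high.
- rail_top (a point): Middle of the top face of the sprung steel rail, a smooth bar 354 mm long (along the rack's y), 16 mm wide, 12 mm thick, above the rack's back wall: at rack x = 24 mm, y = 0, 60 mm above the bench when up; it moves down with the rail.
- rail (a joint): How far the rail is pressed down, m: 0 up, 0.010 at its stop. It goes down straight and whole wherever pressed; about 2 N starts it, 5 N holds it at the stop. It counts as pressed above 0.0012; half-way down is a good depth to run at. Where the finger is along the rail is taken from the midpoint between the fingertips.
- post: Tall round steel post, 18 mm diameter, 67 mm high, fixed upright on the foot at one end of the rack, its top 75 mm above the bench; it marks the end from which gaps are counted (either end). Origin at the centre of its underside, 8 mm above the bench.
- stub: Short round steel stub, 18 mm diameter, 12 mm high, fixed on the foot at the other end of the rack. Origin at the centre of its underside.
- anvil_centre (a point): Press anvil: loose dark steel disc, 44 mm diameter, 26 mm high, with a boss 20 mm across on top (34 mm high in all), about 0.3 kg, on the bench before the rack. This point is on its axis, 13 mm above its underside. Fully home in a gap it is at rack x = -4 mm and stands 8 mm proud of the fins, so a pushing finger need not enter the gap.
- die_block: Bystander, leave alone: steel block 32 by 36 mm, 34 mm high, standing in one of the rack's gaps. Origin at the centre of its underside.
- bush: Bystander, leave alone: brass flanged bush, flange 36 mm diameter, 32 mm high, standing in another gap of the rack. Origin at the centre of its underside.
- tape: Bystander, leave alone: cardboard ring (tape core) 90 mm diameter, 24 mm high, to the left on the bench. Origin at the centre of its underside.
- driver: Bystander, leave alone: grey and black cordless screwdriver, 205 mm long, 42 mm thick, lying to the right on the bench. Origin under it, on its axis, 120 mm from its butt end; its x axis points to the bit.
- connector: Bystander, leave alone: black plastic connector 46 by 32 mm, 23 mm high, to the left on the bench. Origin at the centre of its underside.
- plug: Bystander, leave alone: black plastic plug 30 by 30 mm, 30 mm high, on the bench to the left of the anvil. Origin at the centre of its underside.
- spacer: Bystander, leave alone: aluminium spacer 26 mm diameter, 40 mm high, on the bench to the right of the anvil. Origin at the centre of its underside.
- jar: Bystander, leave alone: white plastic jar 48 mm diameter, 70 mm high, to the right on the bench. Origin at the centre of its underside.
There are look-alikes about, which are no part of the job. Leave any blue, purple or red look-alike of the part that bears anvil_centre alone.

How it is judged (in metres and radians):
On the way, in this order (a step that is already met when the one before it is completed fails the run):
1. the fingertip presses the rail at the first gap from the tall post (value of joint rail above 0.0012 m and ((y of post in the frame of rack above 0 m and y of the grasp point in the frame of rack between 0.121 and 0.169 m) or (y of post in the frame of rack below 0 m and y of the grasp point in the frame of rack between -0.169 and -0.121 m))).
2. still pressing, it passes the fin between first and second gap (value of joint rail above 0.0012 m and ((y of post in the frame of rack above 0 m and y of the grasp point in the frame of rack between 0.111 and 0.121 m) or (y of post in the frame of rack below 0 m and y of the grasp point in the frame of rack between -0.121 and -0.111 m))).
3. it presses the rail at the second gap (value of joint rail above 0.0012 m and ((y of post in the frame of rack above 0 m and y of the grasp point in the frame of rack between 0.063 and 0.111 m) or (y of post in the frame of rack below 0 m and y of the grasp point in the frame of rack between -0.111 and -0.063 m))).
4. still pressing, it passes the fin between second and third gap (value of joint rail above 0.0012 m and ((y of post in the frame of rack above 0 m and y of the grasp point in the frame of rack between 0.053 and 0.063 m) or (y of post in the frame of rack below 0 m and y of the grasp point in the frame of rack between -0.063 and -0.053 m))).
5. it presses the rail at the third gap (value of joint rail above 0.0012 m and ((y of post in the frame of rack above 0 m and y of the grasp point in the frame of rack between 0.005 and 0.053 m) or (y of post in the frame of rack below 0 m and y of the grasp point in the frame of rack between -0.053 and -0.005 m))).
6. the anvil is pushed home into the third gap (x of anvil_centre in the frame of rack between -0.01 and 0.002 m and ((y of post in the frame of rack above 0 m and y of anvil_centre in the frame of rack between 0.019 and 0.039 m) or (y of post in the frame of rack below 0 m and y of anvil_centre in the frame of rack between -0.039 and -0.019 m))), for 0.2 s.
At the end, for the whole second after the job is handed in: The anvil stands flat (within 0.1 rad) and at rest on the bench in the third gap from the tall post, within 6 mm of touching the back wall, and the rail is up again (all of step 6 and angle between anvil_centre's own z axis and vertical below 0.1 rad and height (world z) of anvil_centre between 0.008 and 0.018 m and linear speed of anvil below 0.01 m/s and value of joint rail below 0.0012 m).
It fails at once if the anvil is lifted off the bench (by more than 12 mm) (height (world z) of anvil_centre above 0.025 m).
It fails at once if the rail is pressed beyond the third gap (value of joint rail above 0.0012 m and ((y of post in the frame of rack above 0 m and y of the grasp point in the frame of rack below -0.012 m) or (y of post in the frame of rack below 0 m and y of the grasp point in the frame of rack above 0.012 m))).
It fails at once if the rack or its rail is pressed hard (over 25 N) (contact force between the fingers and rack above 25 N).
It fails at once if another thing on the bench or in the rack is moved by more than 15 mm (distance of any of die_block, bush, tape, driver, connector, jar, plug, spacer from where it was at the start of the episode above 0.015 m).
It fails at once if another thing is tipped (angle between any of die_block, bush, tape, driver, connector, jar, plug, spacer's own z axis and vertical above 0.35 rad).
It also fails if it takes over 64 s, if anything falls off the work surface, if the arm or the gripper's body presses on something with over 40 N, if the wrist force passes 120 N, or if a joint passes its speed limit or range.

## Working session

There is one attempt and no reset: what is moved stays moved. The work goes in short steps, Python scripts to look and compute and a tool call to move; the robot and the scene stay as the last step left them, time stands still between calls to the robot, and variables do not carry over. Pictures are saved under pics/ and viewed, about 8 in all and at most 12, crops included, and the job is handed in when it is done.

Besides the shell and the picture viewer there is one more tool, called in YAML: its name, and indented under it one key for each argument. jog_arm: Moves the arm, as the interface text tells. Its arguments: {"type":"object","properties":{"motion":{"type":"array"}},"required":["motion"]}

```bash
mkdir -p pics
cat > h.py <<'E'
import numpy as np,cv2
from plant import ctrl,cams,order
def snap(n,f):
    s=cams.snapshot(n); cv2.imwrite(f,s['img'][:,:,::-1]); np.savez(f[:-4]+'.npz',**s); return s
def ray(s,u,v,z):
    K=np.array(s['K']);T=np.array(s['cam_to_world'])
    d=T[:3,:3]@np.linalg.solve(K,[u,v,1.]);o=T[:3,3]
    return o+d*(z-o[2])/d[2]
def proj(s,p):
    T=np.linalg.inv(s['cam_to_world']);q=s['K']@(T[:3,:3]@np.array(p)+T[:3,3]);return q[:2]/q[2]
E
python3 - <<'E'
from h import *
for n in('scene','top'):
    s=snap(n,f'pics/{n}0.png');print(n,s['K'],s['cam_to_world'])
print(ctrl.get_obs())
a=cv2.imread('pics/top0.png');cv2.imwrite('pics/top0b.png',cv2.resize(a,(768,576),interpolation=cv2.INTER_CUBIC))
a=cv2.imread('pics/scene0.png');cv2.imwrite('pics/scene0b.png',cv2.resize(a,(768,576),interpolation=cv2.INTER_CUBIC))
E
```

```text
scene [[441.20461469   0.         254.22440705]
 [  0.         441.20461469 189.84453293]
 [  0.           0.           1.        ]] [[-0.32832193  0.59133951 -0.73656112  1.38725105]
 [ 0.94452093  0.19792662 -0.26211689  0.30145936]
 [-0.00921502 -0.78175612 -0.6235162   0.78095784]
 [ 0.          0.          0.          1.        ]]
top [[376.74438933   0.         254.71547623]
 [  0.         376.74438933 192.41579733]
 [  0.           0.           1.        ]] [[ 0.00349043 -0.98380823  0.17919037  0.37743883]
 [-0.99997037 -0.00220443  0.00737535 -0.02062236]
 [-0.00686092 -0.1792108  -0.98378677  1.05366434]
 [ 0.          0.          0.          1.        ]]
{'clock': 0.1, 'joint_pos': array([ 9.36258278e+01,  2.05877111e+01,  6.39692639e-01, -1.81562903e-02,
       -7.01352994e+01, -1.65046041e+01]), 'qvel': array([-0.07387545, -0.00869962,  0.14940752,  0.06426233, -0.13664411,
        0.02433395]), 'tau': array([-1.58536190e-03, -5.84163845e+01,  2.93746966e+01,  7.01535702e+00,
        1.01955087e-02, -4.50017239e-05]), 'tool_pos': array([0.15040441, 0.6576058 , 0.23671584]), 'orientation': array([ 1.79915266e+02, -7.30647415e-03, -1.28849529e+01]), 'force': array([ 0.96404702,  0.36597407, -0.02454084]), 'moment': array([ 0.02239475, -0.05432775, -0.01055284]), 'opening': 0.0877769034795924}
```

View pics/top0b.png

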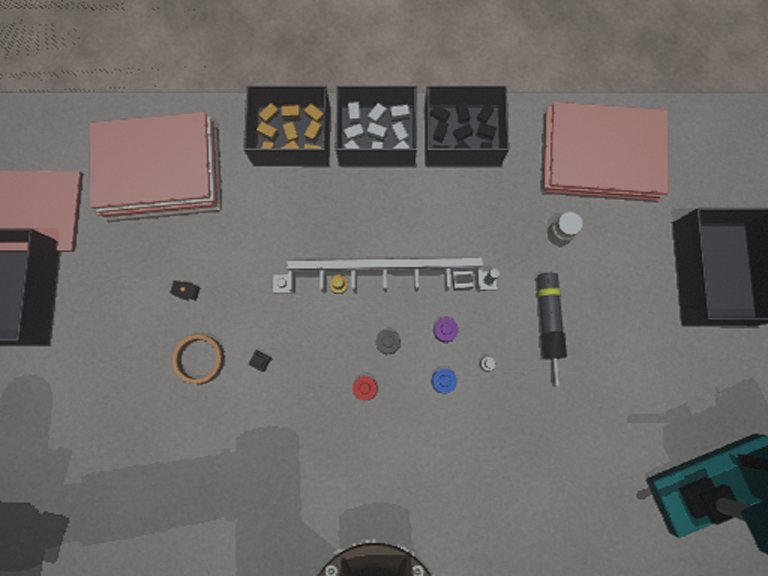

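View pics/scene0b.png

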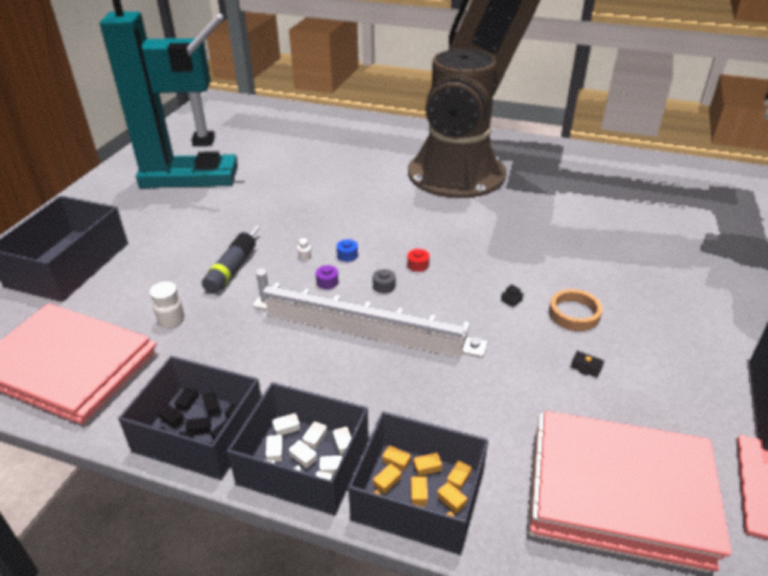

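The top view shows the post on the right end of the rack at (490,275) in the enlarged picture, so rack y of the post is negative. The die block is in gap 1 and the third gap is at about (400,280). The dark anvil is at (388,341), with the purple, red and blue look-alikes nearby.

```bash
cat > m.py <<'E'
from h import *
for n,(x0,y0,x1,y1),k in(('top',(170,160,345,275),4.5),('scene',(160,150,340,250),4.4)):
    d=dict(np.load(f'pics/{n}0.npz'));im=d['img'][:,:,::-1]
    cv2.imwrite(f'pics/{n}0c.png',cv2.resize(im[y0:y1,x0:x1],None,fx=k,fy=k,interpolation=cv2.INTER_CUBIC))
d=dict(np.load('pics/top0.npz'));im=d['img'];hsv=cv2.cvtColor(im,cv2.COLOR_RGB2HSV)
g=im.max(2).astype(int)
# rail: bright pixels, far edge per column by subpixel half-level
pts=[]
for u in range(196,318,4):
    col=im[165:180,u].mean(1).astype(float);gr=np.diff(col);i=int(gr[:10].argmax())
    w=np.clip(gr[max(i-1,0):i+2],0,None);v=165.5+(w*np.arange(max(i-1,0),i+2)).sum()/w.sum()
    pts.append((u,v))
P=np.array([ray(d,u,v,.06) for u,v in pts]);b=np.polyfit(P[:,1],P[:,0],1);r=P[:,0]-np.polyval(b,P[:,1])
print('far edge x=%.4f*y+%.4f'%tuple(b),'yaw',np.degrees(np.arctan(-b[0])),'res',r.std(),abs(r).max())
row=im[175:178].mean((0,2))
for a,c in((184,200),(314,330)):print(a,row[a:c].astype(int))
m=((g<85)&(np.arange(512)[None]>240)&(np.arange(512)[None]<280)&(np.arange(384)[:,None]>212)&(np.arange(384)[:,None]<245)).astype('uint8')
c=max(cv2.findContours(m,0,1)[0],key=cv2.contourArea);(u,v),rr=cv2.minEnclosingCircle(c);print('anvil',u,v,rr,ray(d,u,v,.026),'R mm',rr/376*1000, 'bg',g[228,240:280])
for n,u,v,z in(('post',494/1.5,271/1.5,.075),('stub',282/1.5,283/1.5,.02),('purple',446/1.5,329/1.5,.03),('red',365/1.5,388/1.5,.03),('blue',444/1.5,380/1.5,.03),('spacer',488/1.5,362/1.5,.04),('plug',260/1.5,360/1.5,.03),('jar',570/1.5,222/1.5,.07),('driver',547/1.5,275/1.5,.03)):print(n,ray(d,u,v,z).round(4))
E
python3 m.py
```

```text
far edge x=-0.0179*y+0.6126 yaw 1.0247217881948536 res 0.00044565740619814545 0.0009670585889404171
184 [125 124 123 121 121 122 121 136 165 169 168 167 168 168 168 168]
314 [149 149 147 146 145 145 145 141 124 117 120 120 119 123 124 122]
anvil 258.1216125488281 227.17567443847656 4.286126613616943 [ 0.46830297 -0.02254207  0.026     ] R mm 11.3992729085557 bg [124 123 124 123 122 125 124 125 127 128  96  90  90  90  84  92  92  90
  91  91  89  90  81  88  90  86  68 118 126 126 124 126 122 119 124 124
 123 122 124 125]
post [ 0.5878 -0.2111  0.075 ]
stub [0.576  0.1738 0.02  ]
purple [ 0.4896 -0.1293  0.03  ]
red [0.3836 0.0169 0.03  ]
blue [ 0.3981 -0.1242  0.03  ]
spacer [ 0.4298 -0.2019  0.04  ]
plug [0.4326 0.2066 0.03  ]
jar [ 0.6795 -0.3518  0.07  ]
driver [ 0.5901 -0.3173  0.03  ]
```

View pics/top0c.png

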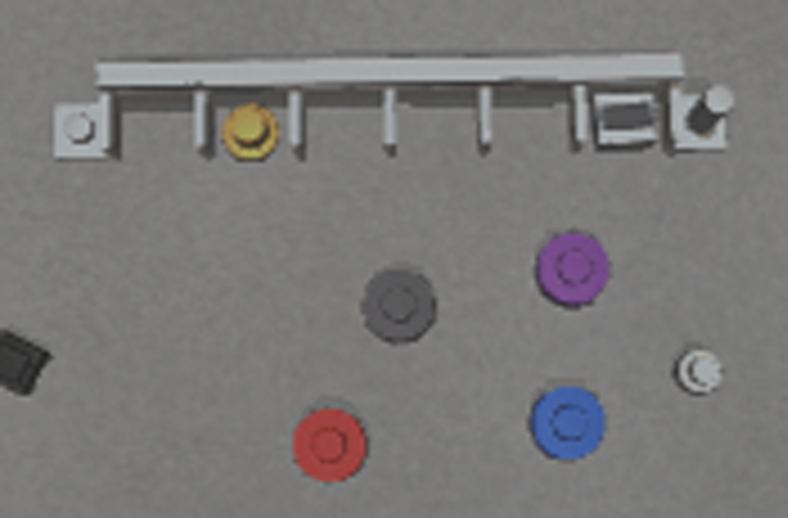

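View pics/scene0c.png

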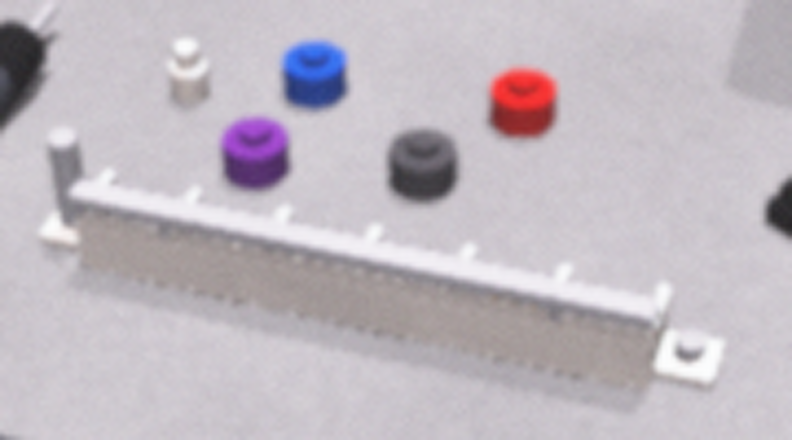

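The crops give the rail ends at top crop (97,62) and (682,55), the anvil at (400,303), and the third gap between the fins at columns 390 and 484. The gap is empty.

```bash
cat >> h.py <<'E'
def tool(target,yaw,cmd=None,cyaw=None):
    o=ctrl.get_obs();p=np.array(o['tool_pos'] if cmd is None else cmd);r,pi,y=np.radians(o['orientation'])
    if cyaw is not None:y=np.radians(cyaw)
    from scipy.spatial.transform import Rotation as R
    M=R.from_euler('xyz',[np.pi,0,y]).as_matrix()
    return (M.T@(np.array(target)-p)*1000).round(1),round(-(np.radians(yaw)-y),4)
E
python3 - <<'E'
from h import *
d=dict(np.load('pics/top0.npz'));s=dict(np.load('pics/scene0.npz'))
T=lambda u,v,z:ray(d,170+(u+.5)/4.5-.5,160+(v+.5)/4.5-.5,z);S=lambda u,v,z:ray(s,160+(u+.5)/4.4-.5,150+(v+.5)/4.4-.5,z)
L,Rr=T(97,63,.06),T(682,55,.06);print('rail far corners',L,Rr,np.linalg.norm(L-Rr))
yw=np.arctan2(-(L-Rr)[0],(L-Rr)[1]);print('yaw',np.degrees(yw))
yw=np.radians(1.02)
ex=np.array([np.cos(yw),np.sin(yw),0]);ey=np.array([-np.sin(yw),np.cos(yw),0])
O=(L+Rr)/2-.032*ex;O[2]=0;print('O',O)
inr=lambda p:(np.array([(p-O)@ex,(p-O)@ey])*1000).round(1)
print('stub T',inr(T(79,127,.02)),'S',inr(S(690,344,.02)),'post T',inr(T(719,99,.075)),'S',inr(S(63,137,.075)))
for u in(390,484):print('fin top',inr(T(u,120,.04)))
print('anvil T',T(400,303,.034),T(400,304,.026),'S',S(423,143,.034),'rack',inr(T(400,303,.034)))
W=lambda x,y,z:O+ex*x/1000+ey*y/1000+np.array([0,0,z])
p=W(24,-145,.16);print('start',p,tool(p,1.02,[.15,.658,.238]))
E
```

```text
rail far corners [0.60981842 0.15915165 0.06      ] [ 0.61541326 -0.19270054  0.06      ] 0.3518966641190655
yaw 0.9109901053015093
O [ 0.58062091 -0.01734409  0.        ]
stub T [  1.2 193.6] S [  5.3 195.7] post T [   1.2 -193.8] S [   0.2 -191.8]
fin top [-1.4  0.1]
fin top [ -2.3 -57.1]
anvil T [ 0.46822401 -0.02354973  0.034     ] [ 0.4683305  -0.02357372  0.026     ] S [ 0.4710129  -0.01983488  0.034     ] rack [-112.5   -4.2]
start [ 0.60719832 -0.16189388  0.16      ] (array([628.5, 697.3,  78. ]), np.float64(-0.2427))
```

jog_arm:
  motion:
    - {"offset": [60, 70, 0], "roll": -0.03, "hand": 0}
    - {"offset": [80, 90, 0], "roll": -0.05, "hand": 0}
    - {"offset": [105, 116, 0], "roll": -0.08, "hand": 0}
    - {"offset": [130, 145, 0], "roll": -0.1, "hand": 0}
    - {"offset": [160, 175, 0], "roll": -0.12, "hand": 0}
    - {"offset": [185, 205, 0], "roll": -0.15, "hand": 0}
    - {"offset": [210, 235, 0], "roll": -0.17, "hand": 0}
    - {"offset": [240, 265, 0], "roll": -0.2, "hand": 0}
    - {"offset": [265, 295, 0], "roll": -0.22, "hand": 0}
    - {"offset": [290, 325, 0], "roll": -0.243, "hand": 0}
    - {"offset": [320, 355, 0], "roll": -0.243, "hand": 0}
    - {"offset": [345, 385, 0], "roll": -0.243, "hand": 0}
    - {"offset": [370, 415, 0], "roll": -0.243, "hand": 0}
    - {"offset": [400, 445, 0], "roll": -0.243, "hand": 0}
    - {"offset": [425, 475, 0], "roll": -0.243, "hand": 0}
    - {"offset": [450, 505, 0], "roll": -0.243, "hand": 0}
    - {"offset": [480, 535, 0], "roll": -0.243, "hand": 0}
    - {"offset": [505, 565, 0], "roll": -0.243, "hand": 0}
    - {"offset": [530, 590, 0], "roll": -0.243, "hand": 0}
    - {"offset": [550, 610, 0], "roll": -0.243, "hand": 0}

```text
clock: 1.77
tool_pos: [0.5515, -0.0622, 0.2372]
orientation: [180.0, 0.0, 1.0]
force: [-0.2, 0.4, 0.1]
opening: 0.0005
```

jog_arm:
  motion:
    - {"offset": [12, 20, 0], "roll": 0, "hand": 0}
    - {"offset": [22, 40, 20], "roll": 0, "hand": 0}
    - {"offset": [33, 60, 40], "roll": 0, "hand": 0}
    - {"offset": [44, 82, 60], "roll": 0, "hand": 0}
    - {"offset": [52, 97, 80], "roll": 0, "hand": 0}
    - {"offset": [55, 103, 100], "roll": 0, "hand": 0}
    - {"offset": [55, 103, 120], "roll": 0, "hand": 0}
    - {"offset": [55, 103, 135], "roll": 0, "hand": 0}
    - {"offset": [55, 103, 146], "roll": 0, "hand": 0}
    - {"offset": [55, 103, 150], "roll": 0, "hand": 0}
    - {"offset": [55, 103, 150], "roll": 0, "hand": 0}
    - {"offset": [55, 103, 150], "roll": 0, "hand": 0}

```text
clock: 2.77
tool_pos: [0.6079, -0.1612, 0.0882]
orientation: [180.0, -0.0, 1.1]
force: [0.7, 0.2, 0.0]
opening: 0.0006
```

```bash
cat > where.py <<'E'
from h import *
O=np.array([.5808,-.0173,0]);yw=np.radians(1.02)
ex=np.array([np.cos(yw),np.sin(yw),0]);ey=np.array([-np.sin(yw),np.cos(yw),0])
inr=lambda p:(np.array([(p-O)@ex,(p-O)@ey,p[2]])*1000).round(1)
if __name__=='__main__':
    o=ctrl.get_obs();p=np.array(o['tool_pos']);print(o['clock'],'rack mm',inr(p),'force',np.round(o['force'],1),o['orientation'].round(2),o['opening'])
E
python3 where.py
python3 - <<'E'
from h import *
for n,b in(('top',(200,140,360,220)),('scene',(130,110,290,230))):
    s=snap(n,f'pics/{n}1.png');x0,y0,x1,y1=b;cv2.imwrite(f'pics/{n}1c.png',cv2.resize(s['img'][y0:y1,x0:x1,::-1],None,fx=4,fy=4,interpolation=cv2.INTER_CUBIC))
E
```

```text
2.7667 rack mm [  24.6 -144.3   88.2] force [0.7 0.2 0. ] [ 1.7999e+02 -3.0000e-02  1.0700e+00] 0.0006180927478320628
```

View pics/scene1c.png

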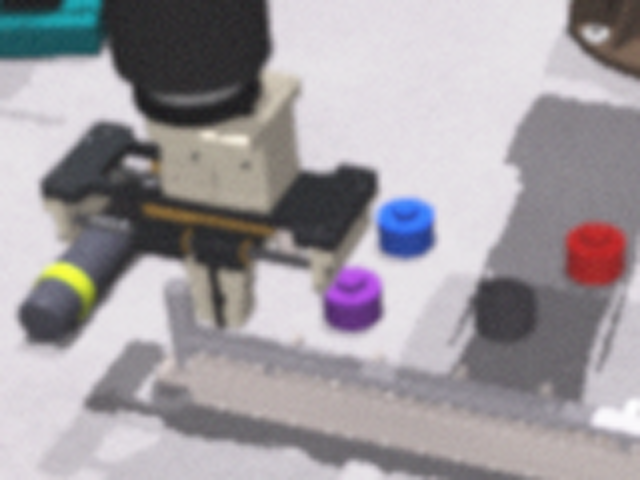

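The picture shows the closed fingertips (about (218,322) in the crop) over the rail just inboard of the post. I'll descend gently to half depth.

jog_arm:
  motion:
    - {"offset": [0, 0, 8], "roll": 0, "hand": 0}
    - {"offset": [0, 0, 14], "roll": 0, "hand": 0}
    - {"offset": [0, 0, 17], "roll": 0, "hand": 0}
    - {"offset": [0, 0, 19], "roll": 0, "hand": 0}
    - {"offset": [0, 0, 21], "roll": 0, "hand": 0}
    - {"offset": [0, 0, 22], "roll": 0, "hand": 0}
    - {"offset": [0, 0, 22], "roll": 0, "hand": 0}
    - {"offset": [0, 0, 22], "roll": 0, "hand": 0}

```text
clock: 3.53
tool_pos: [0.6074, -0.1611, 0.0657]
orientation: [-180.0, 0.0, 1.0]
force: [-1.8, 3.3, 3.4]
opening: 0.0005
```

Fz of 3.4 N matches about half depth. Next is the run along to rack y ≈ -34.

jog_arm:
  motion:
    - {"offset": [0, -4, 0], "roll": 0, "hand": 0}
    - {"offset": [0, -10, 0], "roll": 0, "hand": 0}
    - {"offset": [0, -16, 0], "roll": 0, "hand": 0}
    - {"offset": [0, -22, 0], "roll": 0, "hand": 0}
    - {"offset": [0, -28, 0], "roll": 0, "hand": 0}
    - {"offset": [0, -34, 0], "roll": 0, "hand": 0}
    - {"offset": [0, -40, 0], "roll": 0, "hand": 0}
    - {"offset": [0, -46, 0], "roll": 0, "hand": 0}
    - {"offset": [0, -52, 0], "roll": 0, "hand": 0}
    - {"offset": [0, -58, 0], "roll": 0, "hand": 0}

```text
clock: 4.37
tool_pos: [0.6064, -0.1026, 0.0656]
orientation: [180.0, 0.0, 1.0]
force: [0.1, -2.2, 3.8]
opening: 0.0003
```

```bash
python3 where.py
```

```text
4.3667 rack mm [ 24.1 -85.7  65.6] force [ 0.1 -2.2  3.8] [180.     0.     1.05] 0.0003346106038031362
```

jog_arm:
  motion:
    - {"offset": [0, -6, 0], "roll": 0, "hand": 0}
    - {"offset": [0, -12, 0], "roll": 0, "hand": 0}
    - {"offset": [0, -18, 0], "roll": 0, "hand": 0}
    - {"offset": [0, -24, 0], "roll": 0, "hand": 0}
    - {"offset": [0, -30, 0], "roll": 0, "hand": 0}
    - {"offset": [0, -36, 0], "roll": 0, "hand": 0}
    - {"offset": [0, -42, 0], "roll": 0, "hand": 0}
    - {"offset": [0, -48, 0], "roll": 0, "hand": 0}
    - {"offset": [0, -52, 0], "roll": 0, "hand": 0}
    - {"offset": [0, -53, 0], "roll": 0, "hand": 0}
    - {"offset": [0, -53, 0], "roll": 0, "hand": 0}

```text
clock: 5.28
tool_pos: [0.6055, -0.0496, 0.0655]
orientation: [-180.0, -0.0, 1.1]
force: [0.0, 1.0, 3.5]
opening: 0.0001
```

```bash
python3 where.py
```

```text
5.2833 rack mm [ 24.2 -32.7  65.5] force [0.  1.  3.5] [-1.7997e+02 -1.0000e-02  1.0600e+00] 0.0001053042778784315
```

Step 5 is done at rack y = -32.7. I'll lift off and move behind the anvil, opening the fingers to a 24 mm cradle.

jog_arm:
  motion:
    - {"offset": [0, 0, -20], "roll": 0, "hand": 0}
    - {"offset": [0, 0, -50], "roll": 0, "hand": 0}
    - {"offset": [0, 0, -80], "roll": 0, "hand": 24}
    - {"offset": [-25, -4, -80], "roll": 0, "hand": 24}
    - {"offset": [-55, -9, -80], "roll": 0, "hand": 24}
    - {"offset": [-85, -14, -80], "roll": 0, "hand": 24}
    - {"offset": [-115, -19, -80], "roll": 0, "hand": 24}
    - {"offset": [-145, -24, -80], "roll": 0, "hand": 24}
    - {"offset": [-165, -28, -70], "roll": 0, "hand": 24}
    - {"offset": [-174, -29, -50], "roll": 0, "hand": 24}
    - {"offset": [-174, -29, -30], "roll": 0, "hand": 24}
    - {"offset": [-174, -29, -10], "roll": 0, "hand": 24}
    - {"offset": [-174, -29, 0], "roll": 0, "hand": 24}
    - {"offset": [-174, -29, 0], "roll": 0, "hand": 24}
    - {"offset": [-174, -29, 0], "roll": 0, "hand": 24}

```text
clock: 6.53
tool_pos: [0.4305, -0.0245, 0.0651]
orientation: [180.0, 0.1, 1.0]
force: [0.8, 0.4, 0.5]
opening: 0.0241
```

```bash
python3 where.py
python3 - <<'E'
from h import *
s=snap('scene','pics/scene2.png');x0,y0,x1,y1=(160,90,350,230);cv2.imwrite('pics/scene2c.png',cv2.resize(s['img'][y0:y1,x0:x1,::-1],None,fx=4,fy=4,interpolation=cv2.INTER_CUBIC))
E
```

```text
6.5333 rack mm [-150.4   -4.5   65.1] force [0.8 0.4 0.5] [1.7998e+02 1.0000e-01 1.0300e+00] 0.02407307872655346
```

View pics/scene2c.png

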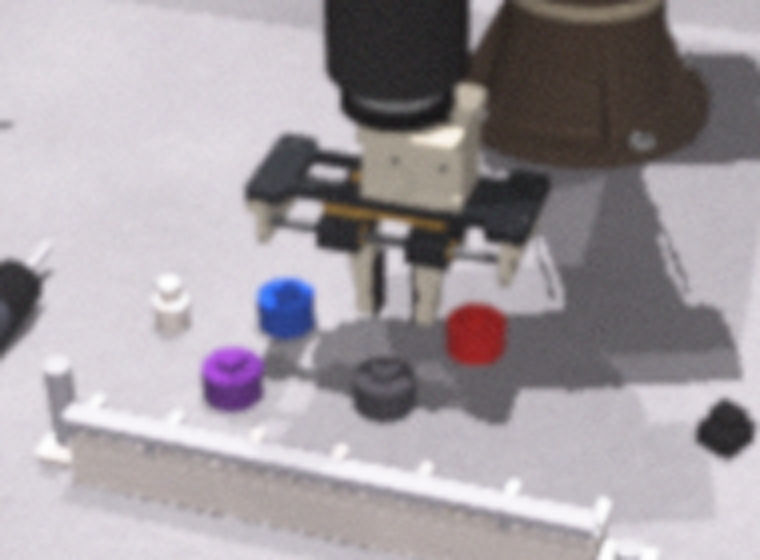

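The tips (370,310) and (425,320) straddle the anvil's axis behind it and stay clear of the red look-alike at (476,335). Now I'll descend and make contact.

jog_arm:
  motion:
    - {"offset": [0, 0, 15], "roll": 0, "hand": 24}
    - {"offset": [0, 0, 30], "roll": 0, "hand": 24}
    - {"offset": [0, 0, 40], "roll": 0, "hand": 24}
    - {"offset": [0, 0, 43], "roll": 0, "hand": 24}
    - {"offset": [3, 0, 43], "roll": 0, "hand": 24}
    - {"offset": [6, 0, 43], "roll": 0, "hand": 24}
    - {"offset": [9, 0, 43], "roll": 0, "hand": 24}
    - {"offset": [12, 0, 43], "roll": 0, "hand": 24}
    - {"offset": [15, 0, 43], "roll": 0, "hand": 24}
    - {"offset": [18, 0, 43], "roll": 0, "hand": 24}
    - {"offset": [21, 0, 43], "roll": 0, "hand": 24}
    - {"offset": [24, 0, 43], "roll": 0, "hand": 24}
    - {"offset": [27, 0, 43], "roll": 0, "hand": 24}
    - {"offset": [30, 0, 43], "roll": 0, "hand": 24}
    - {"offset": [30, 0, 43], "roll": 0, "hand": 24}

```text
clock: 7.83
tool_pos: [0.4618, -0.0238, 0.0226]
orientation: [-180.0, -0.0, 1.0]
force: [-1.6, -1.2, 2.9]
opening: 0.0244
```

```bash
python3 where.py
python3 - <<'E'
from h import *
s=snap('top','pics/top3.png');x0,y0,x1,y1=(200,160,340,260);cv2.imwrite('pics/top3c.png',cv2.resize(s['img'][y0:y1,x0:x1,::-1],None,fx=5,fy=5,interpolation=cv2.INTER_CUBIC))
s=snap('scene','pics/scene3.png');x0,y0,x1,y1=(160,110,330,230);cv2.imwrite('pics/scene3c.png',cv2.resize(s['img'][y0:y1,x0:x1,::-1],None,fx=4.5,fy=4.5,interpolation=cv2.INTER_CUBIC))
E
```

```text
7.8333 rack mm [-119.1   -4.4   22.6] force [-1.6 -1.2  2.9] [-1.80e+02 -3.00e-02  1.05e+00] 0.024413585665365965
```

View pics/scene3c.png

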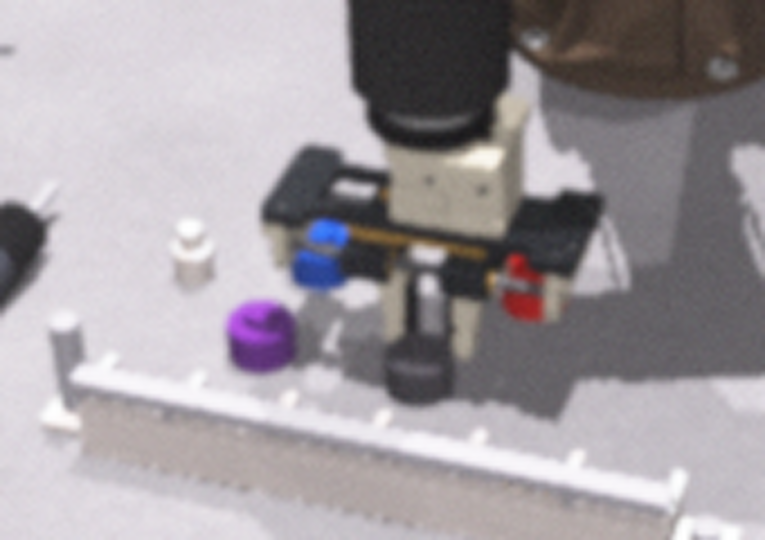

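The anvil sits in the cradle at crop (419,370). Next I'll compute its position from this view and compare it with the expected rack x of about -91.

```bash
cat > an.py <<'E'
import sys
from where import *
# dark-grey disc side+top: mask low value & low saturation, widest row gives axis column; bottom row gives front bottom edge
def anvil(f,box,vmax=75):
    s=dict(np.load(f));x0,y0,x1,y1=box
    g=cv2.resize(s['img'][y0:y1,x0:x1],None,fx=4,fy=4,interpolation=cv2.INTER_CUBIC).max(2);m=(g<vmax).astype('uint8')
    c=max(cv2.findContours(m,0,1)[0],key=cv2.contourArea);x,y,w,h=cv2.boundingRect(c)
    u=x0+(x+w/2)/4-.5;v=y0+(y+h)/4-.5
    p=ray(s,u,v,0);cam=s['cam_to_world'][:3,3];dd=(cam-p)[:2];dd/=np.linalg.norm(dd)
    p[:2]-=dd*.022;print('px',u,v,'w',w/4,'anvil rack',inr(p))
anvil('pics/scene0.npz',(240,170,272,200))
anvil('pics/scene3.npz',(240,184,264,202))
E
python3 an.py
```

```text
px 255.5 193.75 w 13.0 anvil rack [-121.5   -5.5    0. ]
px 252.75 198.5 w 15.0 anvil rack [-99.3  -6.5   0. ]
```

The same measure on the first picture was biased by about -9 mm in x, so this agrees with -91, -4.5. Next is a diagonal push to about rack (-40,-29), keeping the cradle square to the rack.

jog_arm:
  motion:
    - {"offset": [4, 1.5, 0], "roll": 0, "hand": 24}
    - {"offset": [8, 3.5, 0], "roll": 0, "hand": 24}
    - {"offset": [12, 5.5, 0], "roll": 0, "hand": 24}
    - {"offset": [16, 7.5, 0], "roll": 0, "hand": 24}
    - {"offset": [20, 9.5, 0], "roll": 0, "hand": 24}
    - {"offset": [24, 11.5, 0], "roll": 0, "hand": 24}
    - {"offset": [28, 13.5, 0], "roll": 0, "hand": 24}
    - {"offset": [32, 15.5, 0], "roll": 0, "hand": 24}
    - {"offset": [36, 17.5, 0], "roll": 0, "hand": 24}
    - {"offset": [40, 19.5, 0], "roll": 0, "hand": 24}
    - {"offset": [44, 21.5, 0], "roll": 0, "hand": 24}
    - {"offset": [47, 23, 0], "roll": 0, "hand": 24}
    - {"offset": [50, 24.5, 0], "roll": 0, "hand": 24}
    - {"offset": [50, 24.5, 0], "roll": 0, "hand": 24}

```text
clock: 9.1
tool_pos: [0.5122, -0.0477, 0.0226]
orientation: [180.0, -0.0, 1.0]
force: [-0.3, -0.7, 0.2]
opening: 0.0241
```

```bash
python3 where.py
python3 - <<'E'
from h import *
s=snap('scene','pics/scene4.png');x0,y0,x1,y1=(180,140,320,230);cv2.imwrite('pics/scene4c.png',cv2.resize(s['img'][y0:y1,x0:x1,::-1],None,fx=5.5,fy=5.5,interpolation=cv2.INTER_CUBIC))
E
```

```text
9.1 rack mm [-69.1 -29.2  22.6] force [-0.3 -0.7  0.2] [ 1.7999e+02 -3.0000e-02  1.0400e+00] 0.02413031584722113
```

View pics/scene4c.png

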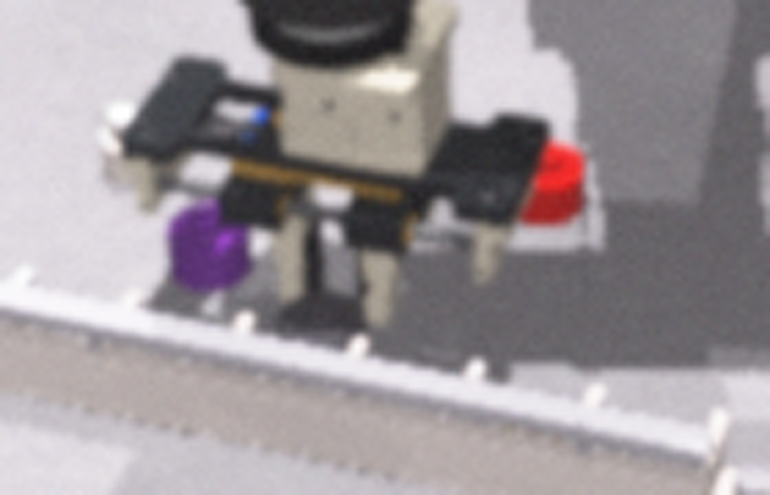

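Run:
```python
from where import *
s=dict(np.load('pics/scene4.npz'))
W=lambda x,y,z:O+ex*x/1000+ey*y/1000+np.array([0,0,z])
f=lambda p:((proj(s,p)-[180,140]+.5)*5.5-.5).round()
for y in(-51,-29,-7):print(y,f(W(-41,y,.026)))
print('boss',f(W(-41,-29,.034)))
g=s['img'].max(2)[188:204,226:256]
print(g)
```

```text
-51 [278. 310.]
-29 [320. 318.]
-7 [363. 327.]
boss [320. 305.]
[[126 138 137 135 150 165 173 163 137  91  55  48  73 114 130 137 133 127
  118 111 151 165 171 170 167 152 120 104 106 104]
 [132 140 140 140 148 164 168 160 135  88  50  50  74 114 131 136 141 132
  113 103 137 165 168 170 161 146 123 108 102 105]
 [134 141 140 143 149 166 165 160 136  89  52  49  77 108 132 133 134 131
  111  95 124 158 168 167 158 138 121 111 103 104]
 [137 135 135 137 146 161 168 164 138  88  53  49  73 109 126 137 132 128
  114  83 101 141 162 170 156 134 123 122 110 102]
 [138 133 126 137 143 163 166 162 138  92  55  52  69  94 111 120 126 125
  108  77  90 138 164 167 158 129 125 122 113 107]
 [129 120 120 121 132 153 158 148 123  87  63  58  65  76  83  93 100 107
   97  78 107 149 165 166 151 127 119 114 107 103]
 [114 113 110 110 119 133 128 113  88  65  62  61  64  67  68  71  74  77
   76  88 127 160 168 160 145 125 114 109 107 107]
 [109 111 105 110 105 105  90  78  67  67  65  65  64  65  63  66  65  66
   67  87 131 161 169 163 145 125 112 108 106 106]
 [125 108 107 107  97  83  71  68  6
[... 264 characters left out ...]
 72  68  69  62  64  63
   65  73  99 134 143 145 126 114 107 104 103 106]
 [150 115 108 105  89  82  92  83  76  75  75  73  78  76  73  77  70  69
   68  71  86 111 123 123 117 109 106 104 106 107]
 [174 155 142 137 118 102 106 102  99  96  96  97  96  96  98  99  88  87
  102 123 117 108 108 107 109 109 106 108 105 107]
 [224 211 211 207 179 148 140 139 146 130 122 116 114 113 112 108 101 126
  182 217 185 129 107 104 105 104 106 106 105 103]
 [235 234 233 232 224 214 209 210 209 186 162 150 142 133 119 111 114 171
  233 244 220 142 107 107 103 106 106 105 107 110]
 [236 237 237 237 235 233 234 235 233 229 217 214 209 187 173 153 153 209
  245 244 209 135 110 107 109 108 107 106 107 107]]
```

The anvil spans crop columns 275–360, against 278–363 predicted for rack (-41,-29), so it is lined up. Next is a straight push in.

jog_arm:
  motion:
    - {"offset": [3, 0, 0], "roll": 0, "hand": 24}
    - {"offset": [6, 0, 0], "roll": 0, "hand": 24}
    - {"offset": [9, 0, 0], "roll": 0, "hand": 24}
    - {"offset": [12, 0, 0], "roll": 0, "hand": 24}
    - {"offset": [15, 0, 0], "roll": 0, "hand": 24}
    - {"offset": [18, 0, 0], "roll": 0, "hand": 24}
    - {"offset": [21, 0, 0], "roll": 0, "hand": 24}
    - {"offset": [24, 0, 0], "roll": 0, "hand": 24}
    - {"offset": [26, 0, 0], "roll": 0, "hand": 24}
    - {"offset": [28, 0, 0], "roll": 0, "hand": 24}
    - {"offset": [30, 0, 0], "roll": 0, "hand": 24}
    - {"offset": [32, 0, 0], "roll": 0, "hand": 24}
    - {"offset": [33, 0, 0], "roll": 0, "hand": 24}
    - {"offset": [34, 0, 0], "roll": 0, "hand": 24}
    - {"offset": [34, 0, 0], "roll": 0, "hand": 24}

```text
clock: 10.4
tool_pos: [0.5457, -0.0469, 0.0226]
orientation: [-180.0, -0.0, 1.0]
force: [-1.4, 0.4, 0.4]
opening: 0.0238
```

```bash
python3 where.py
```

```text
10.4 rack mm [-35.6 -28.9  22.6] force [-1.4  0.4  0.4] [-1.80e+02 -1.00e-02  1.04e+00] 0.023812944876382355
```

Expected anvil x is now about -7.7, with no wall contact yet. I'll creep in 1 mm at a time.

jog_arm:
  motion:
    - {"offset": [1, 0, 0], "roll": 0, "hand": 24}
    - {"offset": [2, 0, 0], "roll": 0, "hand": 24}
    - {"offset": [3, 0, 0], "roll": 0, "hand": 24}
    - {"offset": [3, 0, 0], "roll": 0, "hand": 24}

```text
clock: 10.73
tool_pos: [0.5487, -0.0468, 0.0226]
orientation: [180.0, -0.0, 1.0]
force: [-1.2, -0.6, 0.5]
opening: 0.0243
```

```bash
python3 where.py
```

```text
10.7333 rack mm [-32.6 -28.9  22.6] force [-1.2 -0.6  0.5] [ 1.80e+02 -2.00e-02  1.05e+00] 0.024257123221111072
```

jog_arm:
  motion:
    - {"offset": [0.5, 0, 0], "roll": 0, "hand": 24}
    - {"offset": [1, 0, 0], "roll": 0, "hand": 24}
    - {"offset": [1.5, 0, 0], "roll": 0, "hand": 24}
    - {"offset": [1.5, 0, 0], "roll": 0, "hand": 24}

```text
clock: 11.07
tool_pos: [0.55, -0.0468, 0.0226]
orientation: [180.0, -0.0, 1.0]
force: [-1.7, -1.0, -0.3]
opening: 0.0238
```

```bash
python3 where.py
```

```text
11.0667 rack mm [-31.3 -28.9  22.6] force [-1.7 -1.  -0.3] [180.    -0.     1.04] 0.023826326346843132
```

No wall contact yet. To keep well off the fins, I'll back off, narrow the cradle to 8 mm for about 3 mm more standoff, and push again until there is a force.

jog_arm:
  motion:
    - {"offset": [-4, 0, 0], "roll": 0, "hand": 24}
    - {"offset": [-8, 0, 0], "roll": 0, "hand": 16}
    - {"offset": [-10, 0, 0], "roll": 0, "hand": 8}
    - {"offset": [-10, 0, 0], "roll": 0, "hand": 8}
    - {"offset": [-10, 0, 0], "roll": 0, "hand": 8}
    - {"offset": [-7, 0, 0], "roll": 0, "hand": 8}
    - {"offset": [-5, 0, 0], "roll": 0, "hand": 8}
    - {"offset": [-4, 0, 0], "roll": 0, "hand": 8}
    - {"offset": [-3, 0, 0], "roll": 0, "hand": 8}
    - {"offset": [-2.5, 0, 0], "roll": 0, "hand": 8}
    - {"offset": [-2, 0, 0], "roll": 0, "hand": 8}
    - {"offset": [-1.5, 0, 0], "roll": 0, "hand": 8}
    - {"offset": [-1.5, 0, 0], "roll": 0, "hand": 8}

```text
clock: 12.15
tool_pos: [0.5472, -0.047, 0.0223]
orientation: [180.0, 0.1, 1.0]
force: [-5.2, -0.2, 4.5]
opening: 0.0083
```

```bash
python3 where.py
```

```text
12.15 rack mm [-34.1 -29.1  22.3] force [-5.2 -0.2  4.5] [1.7998e+02 1.3000e-01 1.0200e+00] 0.008317567944824193
```

jog_arm:
  motion:
    - {"offset": [0.5, 0, 0], "roll": 0, "hand": 8}
    - {"offset": [1, 0, 0], "roll": 0, "hand": 8}
    - {"offset": [1, 0, 0], "roll": 0, "hand": 8}

```text
clock: 12.4
tool_pos: [0.5473, -0.0471, 0.0222]
orientation: [180.0, 0.2, 1.0]
force: [-8.6, 1.1, 6.1]
opening: 0.008
```

```bash
python3 where.py
```

```text
12.4 rack mm [-34.  -29.2  22.2] force [-8.6  1.1  6.1] [179.98   0.22   1.01] 0.007971878179450383
```

The tool has stalled with force rising, so the anvil is against the wall. TCP geometry gives anvil x ≈ -3. I'll back off, lift, and move clear.

jog_arm:
  motion:
    - {"offset": [-3, 0, 0], "roll": 0, "hand": 8}
    - {"offset": [-10, 0, 0], "roll": 0, "hand": 8}
    - {"offset": [-20, 0, 0], "roll": 0, "hand": 8}
    - {"offset": [-25, 0, -20], "roll": 0, "hand": 8}
    - {"offset": [-25, 0, -50], "roll": 0, "hand": 8}
    - {"offset": [-25, 0, -85], "roll": 0, "hand": 8}
    - {"offset": [-25, 0, -120], "roll": 0, "hand": 8}
    - {"offset": [-25, -25, -155], "roll": 0, "hand": 8}
    - {"offset": [-25, -60, -180], "roll": 0, "hand": 8}
    - {"offset": [-25, -100, -190], "roll": 0, "hand": 8}
    - {"offset": [-25, -140, -200], "roll": 0, "hand": 8}
    - {"offset": [-25, -180, -200], "roll": 0, "hand": 8}
    - {"offset": [-25, -220, -200], "roll": 0, "hand": 8}
    - {"offset": [-25, -260, -200], "roll": 0, "hand": 8}
    - {"offset": [-25, -280, -200], "roll": 0, "hand": 8}
    - {"offset": [-25, -280, -200], "roll": 0, "hand": 8}
    - {"offset": [-25, -280, -200], "roll": 0, "hand": 8}

```text
clock: 13.82
tool_pos: [0.5186, 0.2338, 0.2221]
orientation: [180.0, 0.0, 1.2]
force: [-0.3, 0.3, -0.7]
opening: 0.0077
```

```bash
python3 where.py
python3 - <<'E'
from where import *
s=snap('top','pics/top5.png');x0,y0,x1,y1=(170,160,345,275);cv2.imwrite('pics/top5c.png',cv2.resize(s['img'][y0:y1,x0:x1,::-1],None,fx=4.5,fy=4.5,interpolation=cv2.INTER_CUBIC))
W=lambda x,y,z:O+ex*x/1000+ey*y/1000+np.array([0,0,z])
f=lambda p:((proj(s,p)-[170,160]+.5)*4.5-.5).round()
print('expected disc near edge, boss',f(W(-26,-29,.026)),f(W(-4,-29,.034)))
E
```

```text
13.8167 rack mm [-57.7 252.1 222.1] force [-0.3  0.3 -0.7] [1.80e+02 1.00e-02 1.17e+00] 0.00768972501553534
expected disc near edge, boss [438. 163.] [438. 125.]
```

View pics/top5c.png

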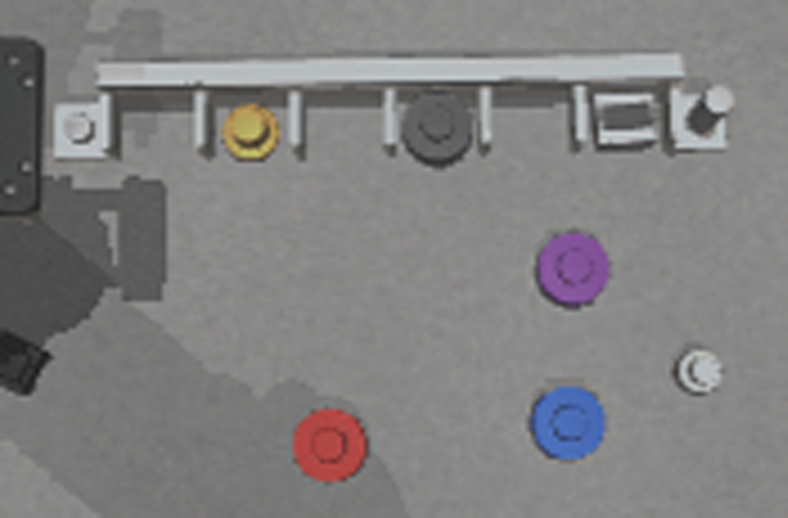

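The anvil's boss is at (437,123) against (438,125) expected, so it is home, flat and centred. The bystanders are where they were, the rail is up, and the arm is clear.

```bash
python3 -c "
from h import *
print(order.close_job())"
```

```text
the job is handed in; nothing more can be done
None
```

The anvil is home in the third gap from the tall post, and I handed the job in at about 13.9 s of the 64 s allowed. No verdict was reported.

**Rail:** I pressed it with closed fingers to about half depth (about 3.5 N). I ran it from rack y = -144 to -33 mm, so it was never pressed beyond the third gap, and then lifted off.

**Anvil:** I pushed it in with slightly opened fingers, diagonally at first and then straight. It stalled firmly against the back wall at 8.6 N.

**Last checks:**
- The final top picture shows the boss within about 1 mm of where it should be when home. The anvil looks flat and centred.
- The bystanders and look-alikes in that picture are at the same pixels as at the start. The tape, connector, jar and driver were outside it, but the arm did not come near the bench at any of them.
- The rail is in the same place as in the first picture, and the arm is clear with no force on it.

**Disagreements:**
- The wall came at an anvil x of about -3 mm by finger position, against -4 mm nominal. That is within the calibration error.
- A mask-based estimate of the anvil from the scene camera was about 9 mm off. I used it only relative to the first picture.

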